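# Hold the new heel tip over the glued heel for a match check

### The arm

A 6-joint arm with a two-finger parallel gripper is mounted at the origin on the work surface. World frame = base frame: x ahead of the robot, y to its left, z up, the work surface at z = 0. Lengths are in m, angles in rad, forces in N, time in s.
With the tool pointing down it reaches from about 0.4 to 0.825 m from the base axis. Payload 7 kg.
Tool frame: the origin (TCP) lies at the very end of the fingers, on their centre line; the grasp point (between the pads) lies 19 mm behind it; z points along the fingers, y is the direction in which the jaws open and shut (so a half turn about z gives the same grasp; the last joint's range is limited). The gripper opens to 88 mm and grips with 3 to 60 N. Pads are 19 mm wide; open, the fingers measure 130 mm over their backs; the gripper's body (78 mm by 193 mm) begins 47 mm behind the grasp point.
Start: joints at [1.46, 0.359, 0.012, 0, -1.224, -0.288], TCP at [0.262, 0.622, 0.227] pointing down, gripper open.
Joint ranges: [-3.07, 3.07], [-1.43, 2.12], [-1.02, 1.25], [-3.03, 1.67], [-3.05, -0], [-3.03, 3.03]. Speed limits (rad/s): [2.39, 2.39, 3.01, 3.14, 3.14, 3.14].

### API

Orientations are given as [roll, pitch, yaw] about the fixed x, y, z axes, in that order (R = Rz(yaw) Ry(pitch) Rx(roll)).
In Python, from station import arm gives the robot as it stands.
- The arm moves only by the shell command python3 -m inch 'ROWS' [FORCE]. ROWS is text: rows parted by semicolons, each of 7 numbers parted by spaces: the closure, from 0 (fully open) to 1 (shut), then the shift along the tool's x, y, z each as a share of 300 mm, from -1 to 1, then the turn, a rotation vector about the tool's x, y, z each as a share of 60 degrees, from -1 to 1. In form: grip tx ty tz rx ry rz; .... A call has 1 to 12 rows; each row is the pose to reach, as a shift and turn from the pose commanded when the call began, along the tool's axes at that moment; what a row does not reach only later rows make up. A row lasts 1/10 s, in which the tool goes at most 50 mm and 8.59 degrees, less where a joint would pass 70% of its speed; a pose out of reach is approached as far as the arm can. A call with a number of a shift or a turn outside -1 to 1 is refused whole. A call with a gripper value outside its range is refused whole. The fingers move at their own pace and stop on an object; FORCE is the grip in N (left out, the last holds). Time passes only in rows, so rows that repeat a pose let the fingers close. It gives the time, the measured TCP pose, the force and the opening at its end, in the units of the state.
- arm.get_state(): the state, without advancing time (a new reading comes with each control period).
- arm.grab_frame(name): name is "scene" or "top" or "wrist"; returns a dict with "img" (480x640x3 uint8, red, green, blue), "range_z" (480x640 float32, m along the optical axis (not along the pixel's ray), 0 where there is no reading), "fx", "fy", "cx", "cy" (pixels), "extrinsics" (4x4, takes a point from world to camera coordinates); the wrist camera has in their place "tool_from_camera" (4x4, takes a point from camera to tool coordinates, whose origin is the TCP and whose axes are the flange's). Camera axes: x right, y up, looking along -z (the intrinsics and any distortion apply to the point x, -y, -z); pixel columns grow to the right and rows downward; lengths in m; the calibration is good to about 2 mm. A picture is of the moment at which its call begins: read the wrist's pose just before it.
- arm.job_done(): hands the job in, once; it reports no verdict.
The state is a dict: "t": time; "q": joint angles; "qd": joint speeds; "joint_efforts": joint torques, N m; "eef_pos": TCP position; "ee_rot": TCP orientation; "force": force on the tool from outside, world axes, zero at the start; "moment": the same for the moment, N m; "width": finger opening in m.
Only numpy, scipy, OpenCV 4.12 (cv2) and the standard library are available. Lean on these libraries where they do the work, as an engineer would, in place of code of your own. Each camera call takes 0.05 s, during which the arm holds its last target.

### The job

The heel of the upturned shoe has wet glue on it, so nothing may touch the shoe yet: take the brown heel tip out of its tray compartment, carry it over the top edge of the pegboard, and stop with it held still and level about one centimetre above the bare cream-coloured heel, outline over outline (flat edge over flat edge, round end over round end), so the fit can be judged. Finish while still holding it there in the gripper, do not put it down or let go. Do not bump the pegboard, and leave the black tip, tin, cup and sunglasses case where they are.

Things in the scene. Friction and masses are not known exactly. Their poses are not given: they have to be found in the camera images.
- tip: The brown rubber heel tip, a D-shaped slab 48 mm long (its x), 42 mm wide (its y) and 10 mm thick, about 30 g, lying flat in one of the three tray compartments. Origin: centre of its underside. z up; +x points to the flat edge (at x = +24 mm), -x to the half-round end (radius 21 mm, at x = -24 mm). The two long sides are flat and parallel from x = -3 to +24 mm: grip across y there.
- tip_flat (a point): Middle of the flat edge of the brown tip, on its underside, 24 mm along +x from the tip's origin.
- heel_seat (a point): Centre of the upward-facing bare heel of the upturned shoe: a level D-shaped cream-coloured face, same outline as the tip (48 by 42 mm), 125 mm above the work surface. z up; +x points to the flat edge and on to the shoe's toe, -x to the half-round end.
- heel_flat (a point): Middle of the flat edge of the bare heel's top face, 24 mm along +x from heel_seat.
- shoe: Dark brown leather shoe with a black sole, fixed upside down on a bamboo holder. Origin on the work surface straight below heel_seat, +x towards the toe, z up. From 36 mm behind the origin to 197 mm ahead, about 90 mm wide; the sole climbs from 100 mm height around the heel to 133 mm at the forefoot (x from 96 to 197 mm), which is its highest part.
- tray: Grey plastic tray, fixed, 260 mm (x) by 128 mm (y), 22 mm high, walls and floor 4 mm thick, with two dividers across x (as high as the walls) making three equal compartments about 81 by 120 mm, centred at x = -85, 0 and +85 mm. Origin: centre of the underside on the work surface; the tip's underside is 4 mm above the work surface.
- black_tip: Black rubber heel tip of the same shape and size as the brown one, in another compartment. Origin: centre of its underside. To be left alone.
- tin: Round lidded shoe-polish tin, green lid, 60 mm across and 25 mm high, in another compartment. Origin: centre of its underside. To be left alone.
- pegboard: White pegboard panel, upright, fixed, between tray and shoe: 260 mm long (its x), 12 mm thick (y), top edge 180 mm above the work surface, on feet 80 mm long in y. Origin: on the work surface under its centre. On its -y side two hooks reach 41 mm out near the top (x = -80, +80 mm), holding a blue brush and a steel shoehorn, all below the top edge. Not to be bumped.
- cup: White ceramic cup, 76 mm across the rim, 85 mm high. Origin: centre of its underside. To be left alone.
- case: Black plastic sunglasses case, 160 by 64 mm, 48 mm high. Origin: centre of its underside. To be left alone.
Not all that is in view belongs to the job. What is shaped like the tip but blue or orange is not meant.

How it is judged:
On the way:
1. the brown tip is carried over the top edge of the pegboard (z of tip in the frame of pegboard above 0.18 m and y of tip in the frame of pegboard between -0.06 and 0.06 m and x of tip in the frame of pegboard between -0.15 and 0.15 m), for 0.04 s.
At the end, for the whole second after the job is handed in: Brown tip held still by the fingers, underside 3 to 20 mm above the bare heel, centres within 6 mm, flat edges within 9 mm, turned within 0.14 rad the right way round, level within 0.12 rad, not touching the shoe; black tip, tin, cup and case within 25 mm of their starts (horizontal distance between tip and heel_seat below 0.006 m and horizontal distance between tip_flat and heel_flat below 0.009 m and angle between the x axis of tip and the x axis of heel_seat, either way round below 0.14 rad and angle between tip's own z axis and vertical below 0.12 rad and z of tip in the frame of heel_seat between 0.003 and 0.02 m and linear speed of tip below 0.015 m/s and contact force between tip and the fingers above 1 N and contact force between tip and shoe below 0.2 N and distance of each of black_tip, tin, cup, case from where it was at the start of the episode below 0.025 m); the arm keeps its last pose, push and grip.
It fails at once if the shoe is touched (contact force between shoe and anything else above 0.5 N).
It fails at once if the pegboard or what hangs on it is bumped (contact force between pegboard and anything else above 2 N).
It fails at once if a bystander is moved (distance of any of black_tip, tin, cup, case from where it was at the start of the episode above 0.025 m).
It also fails if it takes over 40 s, if anything falls off the work surface, if the arm or the gripper's body presses on something with over 40 N, if the wrist force passes 120 N, or if a joint passes its speed limit or range.

## Working session

There is one attempt and no reset: what is moved stays moved. The work goes in short steps, Python scripts to look and compute and a shell command to move; the robot and the scene stay as the last step left them, time stands still between calls to the robot, and variables do not carry over. Pictures are saved under pics/ and viewed, and the job is handed in when it is done.

```bash
mkdir -p pics; ls; cat > h.py <<'E'
import numpy as np,cv2
from station import arm
def grab(n,save):
    f=arm.grab_frame(n); cv2.imwrite('pics/'+save+'.png',f['img'][:,:,::-1]); np.savez('pics/'+save+'.npz',**{k:v for k,v in f.items() if k!='name'}); return f
def load(s): return dict(np.load('pics/'+s+'.npz',allow_pickle=True))
def c2w(f): return np.linalg.inv(f['extrinsics'])
def ray(f,u,v,T=None):
    T=c2w(f) if T is None else T
    d=np.array([(u-f['cx'])/f['fx'],-(v-f['cy'])/f['fy'],-1.0]); return T[:3,3],T[:3,:3]@d
def onplane(f,u,v,z,T=None):
    o,d=ray(f,u,v,T); return o+d*(z-o[2])/d[2]
def pt(f,u,v,T=None):
    o,d=ray(f,u,v,T); return o+d*f['range_z'][int(v),int(u)]
E
python3 - <<'E'
from h import *
s=arm.get_state();print({k:np.round(v,3).tolist() for k,v in s.items()})
for n in ['scene','top','wrist']:
    f=grab(n,n+'0'); print(n,[(k,np.shape(v)) for k,v in f.items()],f['fx'],f['cx'],f['cy']); print(np.round(c2w(f) if 'extrinsics' in f else f['tool_from_camera'],3))
E
```

```text
pics
{'t': 0.0, 'q': [1.46, 0.359, 0.011, -0.0, -1.224, -0.288], 'qd': [-0.002, 0.001, -0.002, -0.002, -0.0, 0.002], 'joint_efforts': [0.001, -58.271, 29.306, 6.998, 0.007, -0.0], 'eef_pos': [0.262, 0.622, 0.226], 'ee_rot': [3.14, -0.0, -0.399], 'force': [0.854, -0.771, -0.357], 'moment': [0.046, -0.014, -0.023], 'width': 0.087}
scene [('img', (480, 640, 3)), ('range_z', (480, 640)), ('fx', ()), ('fy', ()), ('cx', ()), ('cy', ()), ('extrinsics', (4, 4))] 559.3525871043154 323.58528392261877 246.0566583801117
[[-0.8   -0.338  0.495  1.139]
 [ 0.599 -0.457  0.657  0.749]
 [ 0.004  0.823  0.569  0.809]
 [ 0.     0.     0.     1.   ]]
top [('img', (480, 640, 3)), ('range_z', (480, 640)), ('fx', ()), ('fy', ()), ('cx', ()), ('cy', ()), ('extrinsics', (4, 4))] 545.7943612635503 326.3676135719786 239.83631183397156
[[ 0.008  0.983 -0.182  0.307]
 [-1.     0.01   0.012 -0.064]
 [ 0.013  0.182  0.983  1.205]
 [ 0.     0.     0.     1.   ]]
wrist [('img', (480, 640, 3)), ('range_z', (480, 640)), ('fx', ()), ('fy', ()), ('cx', ()), ('cy', ()), ('tool_from_camera', (4, 4))] 371.94896724198736 318.07038786750184 245.46027158658393
[[ 0.     0.965  0.261  0.07 ]
 [ 1.     0.    -0.001  0.   ]
 [-0.001  0.261 -0.965 -0.159]
 [ 0.     0.     0.     1.   ]]
```

View pics/scene0.png

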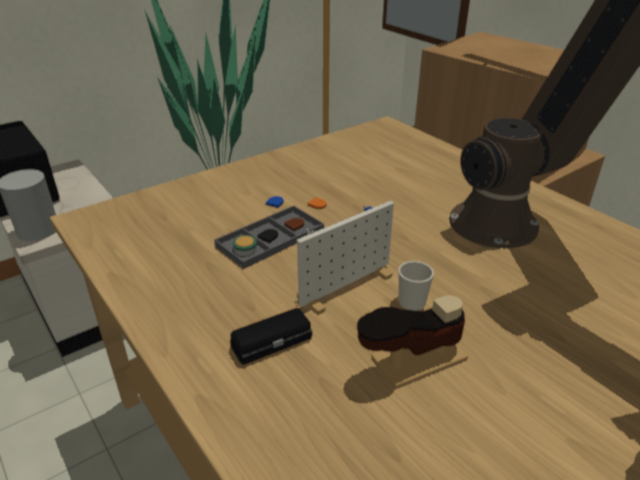

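View pics/top0.png

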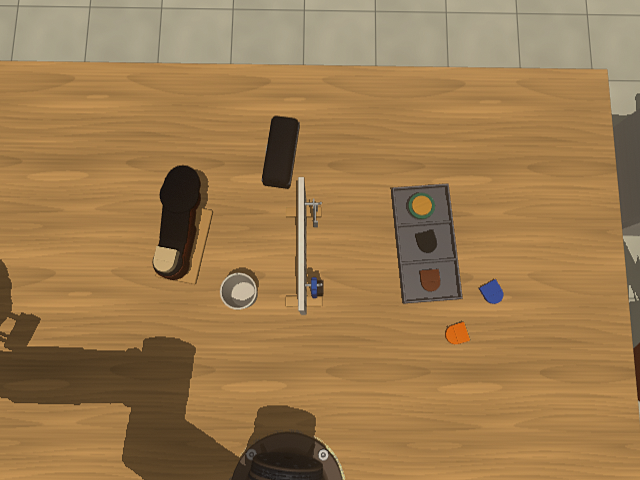

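View pics/wrist0.png

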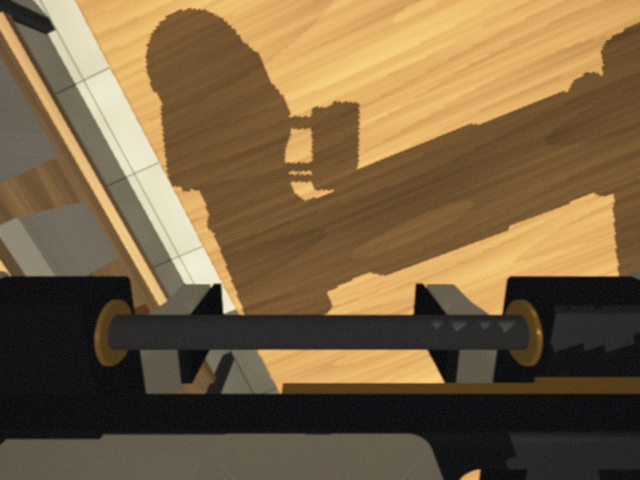

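Both views show the same candidates for the tip. In the top image these are brown in the tray (430,279), black in the tray (427,241), blue on the table (491,291) and orange on the table (457,333). I choose the brown one and check it in a close crop. The cream heel is at (166,260), with the toe pointing up the image.

```bash
python3 - <<'E'
from h import *
f=load('top0');im=f['img'];bgr=im[:,:,::-1]
a=cv2.resize(bgr[255:305,395:465],None,fx=7,fy=7,interpolation=cv2.INTER_CUBIC)[:, :]
b=cv2.resize(bgr[235:290,140:200],None,fx=7,fy=7,interpolation=cv2.INTER_CUBIC)
H=max(a.shape[0],b.shape[0]);c=np.zeros((H,790,3),np.uint8)
a=a[:,:370];c[:a.shape[0],:370]=a;c[:b.shape[0],370:370+b.shape[1]]=b[:,:420];cv2.imwrite('pics/crop.png',c)
for (u,v) in [(430,279),(427,241),(491,291),(457,333),(166,260),(420,206),(238,291),(280,152),(301,240),(180,190)]: print((u,v),np.round(pt(f,u,v),3))
print('peg top ends',[np.round(onplane(f,u,v,.18),3) for u,v in [(298,178),(304,178),(299,311),(306,311)]])
print('tray',[np.round(onplane(f,u,v,.022),3) for u,v in [(391,187),(448,184),(462,298),(404,303)]])
hsv=cv2.cvtColor(bgr,cv2.COLOR_BGR2HSV)
print('hsv',hsv[279,430],hsv[260,166],hsv[270,172])
E
```

```text
(430, 279) [ 0.442 -0.306  0.013]
(427, 241) [ 0.527 -0.301  0.016]
(491, 291) [ 0.417 -0.441  0.01 ]
(457, 333) [ 0.326 -0.362  0.011]
(166, 260) [0.462 0.242 0.126]
(420, 206) [ 0.603 -0.285  0.03 ]
(238, 291) [0.413 0.115 0.006]
(280, 152) [0.718 0.027 0.048]
(301, 240) [ 0.496 -0.028  0.177]
(180, 190) [0.605 0.22  0.134]
peg top ends [array([ 0.619, -0.02 ,  0.18 ]), array([ 0.619, -0.031,  0.18 ]), array([ 0.361, -0.026,  0.18 ]), array([ 0.361, -0.039,  0.18 ])]
tray [array([ 0.648, -0.222,  0.022]), array([ 0.657, -0.351,  0.022]), array([ 0.401, -0.373,  0.022]), array([ 0.389, -0.247,  0.022])]
hsv [ 11 164 106] [ 19 101 202] [ 17 109  84]
```

View pics/crop.png

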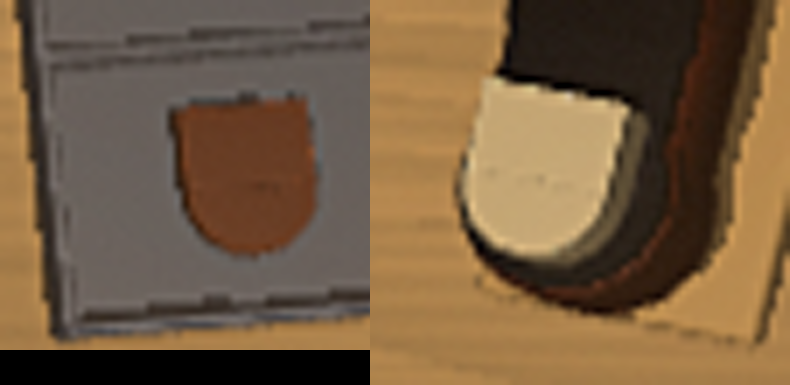

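```bash
cat >> h.py <<'E'
def dfit(f,mask,z,T=None,flatdir=None):
    """project contour of mask to plane z; return centre of bounding rect aligned w/ min area rect, x-axis yaw, sizes"""
    cs,_=cv2.findContours(mask.astype(np.uint8),cv2.RETR_EXTERNAL,cv2.CHAIN_APPROX_NONE)
    c=max(cs,key=cv2.contourArea)[:,0,:].astype(float)
    P=np.array([onplane(f,u,v,z,T)[:2] for u,v in c])
    cen=P.mean(0)
    r=cv2.minAreaRect((1000*(P-cen)).astype(np.float32))
    cc=np.array(r[0])/1000+cen
    best=None
    for k in range(4):   # choose x axis: flat side = centroid (area) is shifted towards flat
        a=np.radians(r[2])+k*np.pi/2
        L=P@[np.cos(a),np.sin(a)]; 
        w=(P@[-np.sin(a),np.cos(a)])[L>L.max()-.004]
        s=w.max()-w.min()
        if best is None or s>best[0]+1e-9: pass
        ex=(L.max()-L.min(), np.ptp(P@[-np.sin(a),np.cos(a)]))
        print('  a=%.3f ext %.4f x %.4f edgewidth %.4f'%((a+np.pi)%(2*np.pi)-np.pi,*ex,s))
    print('  centre',np.round(cc,4),'n',len(c)); return cc
E
python3 - <<'E'
from h import *
for n in ['top0','scene0']:
    f=load(n);bgr=f['img'][:,:,::-1];hsv=cv2.cvtColor(np.ascontiguousarray(bgr),cv2.COLOR_BGR2HSV).astype(int)
    T=c2w(f);vv,uu=np.mgrid[:480,:640]
    d=np.stack([(uu-f['cx'])/f['fx'],-(vv-f['cy'])/f['fy'],-np.ones_like(uu)],-1)@T[:3,:3].T
    P=T[:3,3]+d*f['range_z'][...,None]
    near=lambda x,y,r:np.hypot(P[...,0]-x,P[...,1]-y)<r
    m=(hsv[...,0]<16)&(hsv[...,1]>120)&near(.442,-.306,.05)
    print(n,'tip',m.sum(),np.median(P[m][:,2])); dfit(f,m,.014)
    m=(hsv[...,2]>135)&(P[...,2]>.118)&(P[...,2]<.132)&near(.462,.242,.05)
    print(n,'heel',m.sum(),np.median(P[m][:,2])); dfit(f,m,.125)
    m=near(.48,-.03,.2)&(P[...,2]>.174)&(P[...,2]<.186)&(hsv[...,1]<60)
    print('peg',m.sum(),np.round(P[m].min(0),3),np.round(P[m].max(0),3))
E
```

```text
top0 tip 374 0.013424291788279086
  a=0.101 ext 0.0465 x 0.0428 edgewidth 0.0401
  a=1.672 ext 0.0428 x 0.0465 edgewidth 0.0332
  a=-3.040 ext 0.0465 x 0.0428 edgewidth 0.0243
  a=-1.469 ext 0.0428 x 0.0465 edgewidth 0.0354
  centre [ 0.4406 -0.3056] n 66
top0 heel 443 0.12406316366465142
  a=1.385 ext 0.0415 x 0.0461 edgewidth 0.0333
  a=2.956 ext 0.0461 x 0.0415 edgewidth 0.0247
  a=-1.756 ext 0.0415 x 0.0461 edgewidth 0.0356
  a=-0.185 ext 0.0461 x 0.0415 edgewidth 0.0415
  centre [0.4649 0.2475] n 73
peg 842 [ 0.363 -0.035  0.174] [ 0.621 -0.02   0.186]
scene0 tip 149 0.012115824115383478
  a=0.124 ext 0.0487 x 0.0443 edgewidth 0.0347
  a=1.695 ext 0.0443 x 0.0487 edgewidth 0.0301
  a=-3.017 ext 0.0487 x 0.0443 edgewidth 0.0149
  a=-1.447 ext 0.0443 x 0.0487 edgewidth 0.0254
  centre [ 0.444 -0.301] n 41
scene0 heel 321 0.12343134889639062
  a=1.418 ext 0.0415 x 0.0456 edgewidth 0.0370
  a=2.989 ext 0.0456 x 0.0415 edgewidth 0.0200
  a=-1.723 ext 0.0415 x 0.0456 edgewidth 0.0326
  a=-0.152 ext 0.0456 x 0.0415 edgewidth 0.0404
  centre [0.4651 0.2491] n 62
peg 510 [ 0.361 -0.036  0.174] [ 0.623 -0.016  0.182]
```

The tip is at about (0.442,-0.304), yaw 0.09. The heel is at about (0.465,0.248), yaw -0.17. The sizes measure about 46×42 mm and the heights are right. Next I fly high to look at the heel with the wrist camera.

```bash
python3 -m inch '0 0.25 0.23 -0.25 0 0 0;0 0.5 0.46 -0.25 0 0 -0.1;0 0.75 0.7 -0.25 0 0 -0.2;0 0.97 0.91 -0.25 0 0 -0.22;0 0.97 0.91 -0.25 0 0 -0.22;0 0.97 0.91 -0.25 0 0 -0.22;0 0.97 0.91 -0.25 0 0 -0.22;0 0.97 0.91 -0.25 0 0 -0.22;0 0.97 0.91 -0.25 0 0 -0.22;0 0.97 0.91 -0.25 0 0 -0.22;0 0.97 0.91 -0.25 0 0 -0.22;0 0.97 0.91 -0.25 0 0 -0.22'
cat >> h.py <<'E'
from scipy.spatial.transform import Rotation as R
def tool(s):
    T=np.eye(4);T[:3,:3]=R.from_euler('xyz',s['ee_rot']).as_matrix();T[:3,3]=s['eef_pos'];return T
def wrist(save):
    s=arm.get_state();f=grab('wrist',save);f['T']=tool(s)@f['tool_from_camera'];np.savez('pics/'+save+'.npz',**f);print(s['t'],np.round(s['eef_pos'],4),np.round(s['ee_rot'],4),s['width'],np.round(s['q'],2));return f
def cloud(f,T):
    vv,uu=np.mgrid[:480,:640]
    d=np.stack([(uu-f['cx'])/f['fx'],-(vv-f['cy'])/f['fy'],-np.ones_like(uu)],-1)@T[:3,:3].T
    return T[:3,3]+d*f['range_z'][...,None]
def hsvof(f): return cv2.cvtColor(np.ascontiguousarray(f['img'][:,:,::-1]),cv2.COLOR_BGR2HSV).astype(int)
E
python3 -c "
from h import *
f=wrist('w1');T=f['T'];h=hsvof(f);P=cloud(f,T)
m=(h[...,2]>120)&(P[...,2]>.118)&(P[...,2]<.133)&(np.hypot(P[...,0]-.465,P[...,1]-.248)<.05)
print(m.sum(),np.median(P[m][:,2]));dfit(f,m,.125,T);cv2.imwrite('pics/w1m.png',m*255)
"
```

```text
t: 1.35
eef_pos: [0.4239, 0.2583, 0.3012]
ee_rot: [3.141, 0.0, -0.168]
force: [-0.5, 0.3, -0.7]
width: 0.088
1.35 [0.4239 0.2583 0.3012] [ 3.1412e+00  4.0000e-04 -1.6750e-01] 0.08802599377672092 [ 0.94  0.02 -0.25 -0.   -1.31  0.46]
2197 0.12541234669124007
  a=1.390 ext 0.0405 x 0.0469 edgewidth 0.0367
  a=2.961 ext 0.0469 x 0.0405 edgewidth 0.0235
  a=-1.752 ext 0.0405 x 0.0469 edgewidth 0.0359
  a=-0.181 ext 0.0469 x 0.0405 edgewidth 0.0394
  centre [0.4624 0.2477] n 167[ WARN:0@2.191] global loadsave.cpp:1063 imwrite_ Unsupported depth image for selected encoder is fallbacked to CV_8U.
```

View pics/w1.png

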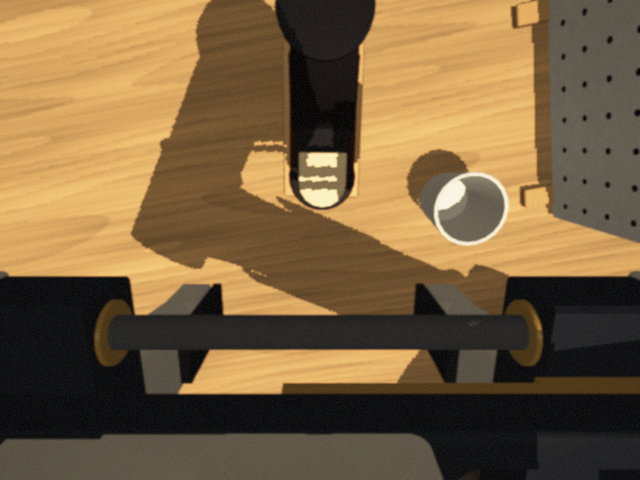

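View pics/w1m.png

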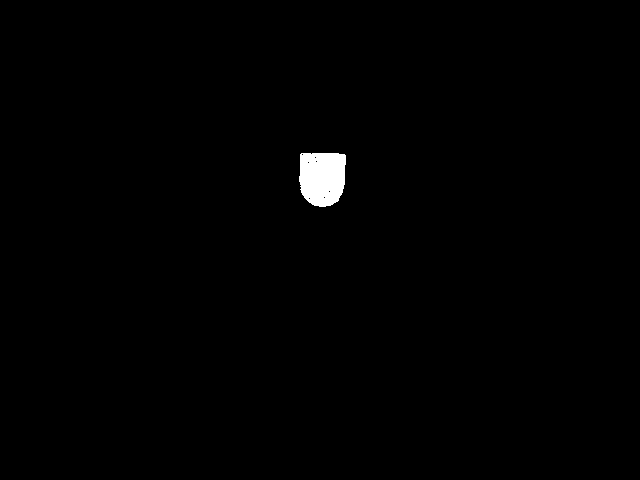

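The wrist image shows the heel at (323,180), flat edge forward, partly in shadow. The three views agree on heel ≈ (0.464,0.248), yaw ≈ -0.175. Now over the pegboard to the tray.

```bash
python3 -m inch '0 0.02 0.16 0 0 0 0;0 0.04 0.32 0 0 0 0;0 0.06 0.48 0 0 0 0;0 0.08 0.64 0 0 0 0;0 0.1 0.8 0 0 0 0;0 0.12 0.94 0 0 0 0;0 0.12 0.94 0 0 0 0'
python3 -m inch '0 0.02 0.16 0 0 0 -0.1;0 0.04 0.32 0 0 0 -0.2;0 0.06 0.48 0 0 0 -0.25;0 0.08 0.64 0 0 0 -0.25;0 0.1 0.8 0 0 0 -0.25;0 0.12 0.94 0 0 0 -0.25;0 0.12 0.94 0 0 0 -0.25;0 0.12 0.94 0 0 0 -0.25;0 0.12 0.94 0 0 0 -0.25'
python3 -c "
from h import *
f=wrist('w2');T=f['T'];h=hsvof(f);P=cloud(f,T)
m=((h[...,0]<16)|(h[...,0]>170))&(h[...,1]>110)&(np.hypot(P[...,0]-.442,P[...,1]+.304)<.05)&(P[...,2]<.03)
print(m.sum(),np.median(P[m][:,2]));dfit(f,m,.014,T);cv2.imwrite('pics/w2m.png',m.astype(np.uint8)*255)
"
```

```text
t: 2.1
eef_pos: [0.4119, -0.0295, 0.3016]
ee_rot: [3.141, 0.0, -0.172]
force: [1.4, 0.7, 0.8]
width: 0.0877
t: 3.0
eef_pos: [0.4013, -0.3096, 0.3012]
ee_rot: [-3.141, 0.0, 0.095]
force: [0.3, 0.3, 0.0]
width: 0.0877
3.0 [ 0.4013 -0.3096  0.3012] [-3.1412e+00  5.0000e-04  9.4700e-02] 0.0876754616072206 [-0.27  0.04 -0.23 -0.   -1.31  1.93]
1281 0.014320341170135586
  a=0.095 ext 0.0465 x 0.0410 edgewidth 0.0408
  a=1.666 ext 0.0410 x 0.0465 edgewidth 0.0358
  a=-3.047 ext 0.0465 x 0.0410 edgewidth 0.0227
  a=-1.476 ext 0.0410 x 0.0465 edgewidth 0.0358
  centre [ 0.4385 -0.307 ] n 127
```

View pics/w2.png

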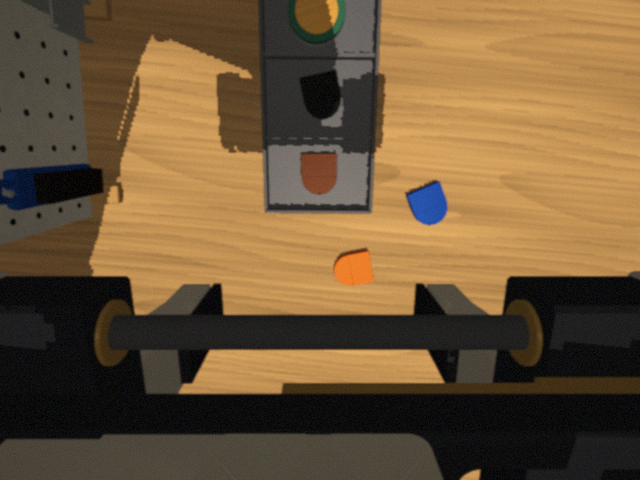

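View pics/w2m.png

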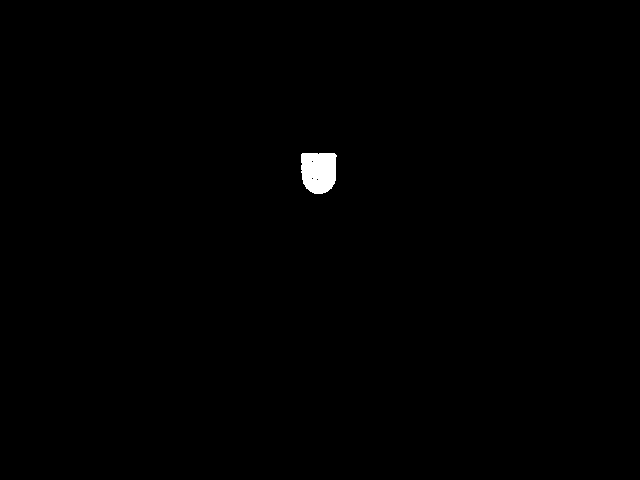

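The brown tip is at (319,173) in the nearest compartment. The black tip is at (321,95), and the blue and orange ones lie outside the tray. Tip ≈ (0.439,-0.306), yaw 0.095. I descend with the jaws at about 62 mm and check.

```bash
python3 -m inch '0.3 0.05 0 0.15 0 0 0;0.3 0.1 0 0.3 0 0 0;0.3 0.156 0 0.45 0 0 0;0.3 0.156 0 0.6 0 0 0;0.3 0.156 0 0.75 0 0 0;0.3 0.156 0 0.85 0 0 0;0.3 0.156 0 0.85 0 0 0;0.3 0.156 0 0.85 0 0 0' 20
python3 -c "
from h import *
f=wrist('w3');grab('top','t3')
"
```

```text
t: 3.85
eef_pos: [0.4482, -0.3056, 0.0474]
ee_rot: [3.141, 0.0, 0.096]
force: [0.2, -0.0, 0.5]
width: 0.0612
3.85 [ 0.4482 -0.3056  0.0474] [3.1412e+00 2.0000e-04 9.5700e-02] 0.06115925848705139 [-0.24  0.33 -0.5   0.   -0.74  1.9 ]
```

View pics/w3.png

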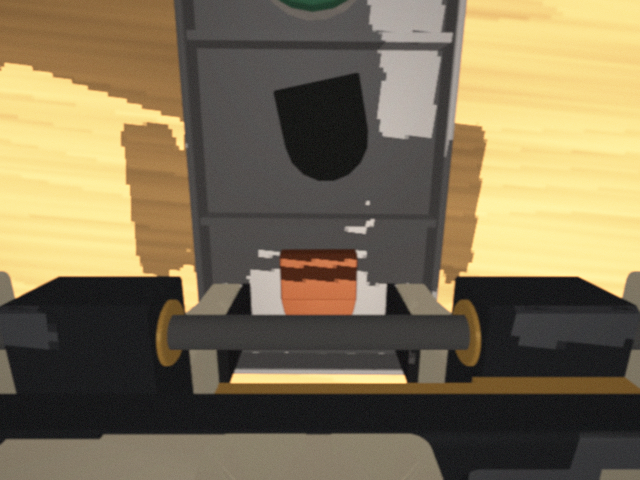

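The tip is centred between the fingers (columns 281–357), with its flat edge at row 250. I measure that edge for the x offset.

```bash
python3 -c "
from h import *
f=load('w3');T=f['T']
a=onplane(f,281,250,.014,T);b=onplane(f,357,250,.014,T);m=(a+b)/2
print(a,b,np.linalg.norm(a-b),np.arctan2(*(a-b)[[1,0]])-np.pi/2,'flat mid',m,'centre',m[:2]-.024*np.array([np.cos(.095),np.sin(.095)]))
print('tray in',onplane(f,200,270,.012,T),onplane(f,440,270,.012,T))
"
```

```text
[ 0.4615969  -0.28477103  0.014     ] [ 0.46548528 -0.32537982  0.014     ] 0.04079452485530795 0.09546127491708734 flat mid [ 0.46354109 -0.30507543  0.014     ] centre [ 0.43964931 -0.307352  ]
tray in [ 0.44535235 -0.2410639   0.012     ] [ 0.45793387 -0.37255919  0.012     ]
```

```bash
python3 -m inch '0.3 0 0 0.07 0 0 0;0.3 0 0 0.137 0 0 0;0.3 0 0 0.137 0 0 0;0.3 0 0 0.137 0 0 0' 20
python3 -m inch '0.7 0 0 0 0 0 0;0.8 0 0 0 0 0 0;0.8 0 0 0 0 0 0;0.8 0 0 0 0 0 0;0.8 0 0 0 0 0 0' 20
```

```text
t: 4.35
eef_pos: [0.4483, -0.3066, 0.0071]
ee_rot: [3.141, -0.002, 0.094]
force: [0.4, -0.3, 1.1]
width: 0.0614
t: 4.85
eef_pos: [0.4478, -0.3065, 0.0063]
ee_rot: [3.141, -0.001, 0.094]
force: [-1.0, 2.1, 6.4]
width: 0.0415
```

```bash
python3 -m inch '0.8 0 0 -0.05 0 0 0;0.8 0 0 -0.15 0 0 0;0.8 0 0 -0.28 0 0 0;0.8 0 0 -0.42 0 0 0;0.8 0 0 -0.56 0 0 0;0.8 0 0 -0.7 0 0 0;0.8 0 0 -0.82 0 0 0;0.8 0 0 -0.9 0 0 0;0.8 0 0 -0.9 0 0 0;0.8 0 0 -0.9 0 0 0'
python3 -c "
from h import *
f=wrist('w4');grab('scene','s4')
"
```

```text
t: 5.85
eef_pos: [0.4472, -0.3061, 0.2757]
ee_rot: [-3.141, -0.001, 0.093]
force: [-0.4, -0.7, -0.5]
width: 0.0415
5.85 [ 0.4472 -0.3061  0.2757] [-3.1415e+00 -1.0000e-03  9.3200e-02] 0.041460561653403304 [-0.24  0.11 -0.2  -0.   -1.26  1.9 ]
```

View pics/w4.png

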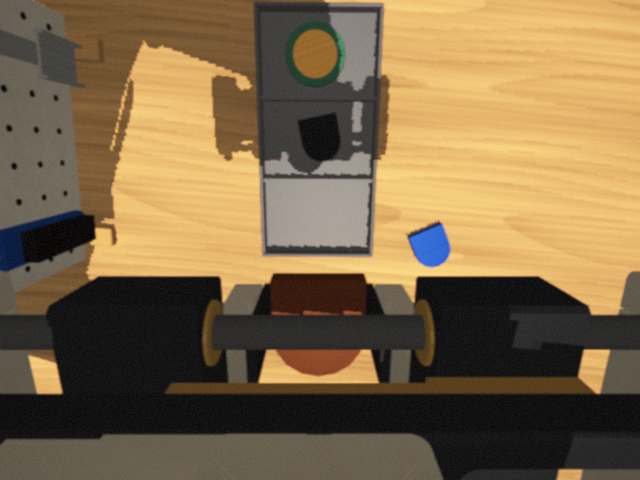

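View pics/s4.png

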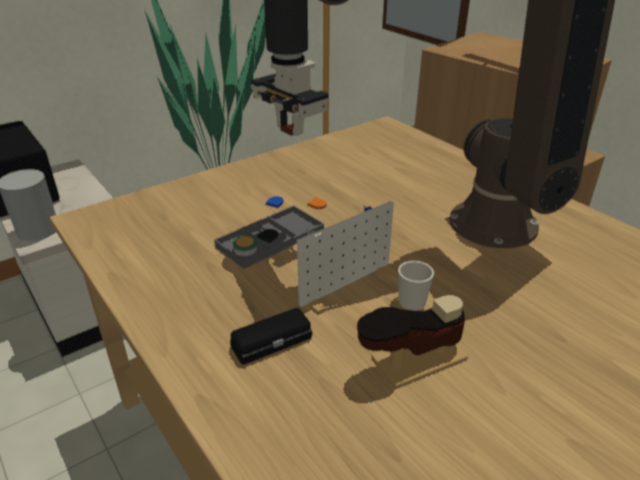

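The tip is held: flat edge at row 274, round end at row 375, columns 271–367. I measure it in the tool frame using depth.

```bash
cat > held.py <<'E'
from h import *
import sys
f=load(sys.argv[1]);Tc=f['tool_from_camera'];P=cloud(f,Tc);h=hsvof(f)
m=((h[...,0]<16)|(h[...,0]>170))&(h[...,1]>120)&(np.abs(P[...,2])<.03)&(np.abs(P[...,1])<.0225)&(np.abs(P[...,0])<.06)
q=P[m];print(m.sum(),'z med',np.median(q[:,2]),'x',np.percentile(q[:,0],[0.5,99.5]),'y',np.percentile(q[:,1],[.5,99.5]))
k=np.abs(q[:,2]-np.median(q[:,2]))<.003
A=np.c_[q[k][:,:2],np.ones(k.sum())];c=np.linalg.lstsq(A,q[k][:,2],rcond=None)[0];print('plane',c,k.sum())
zt=float(c[2])
vs,us=np.nonzero(m)
for col in (285,318,350):
    v=vs[us==col];print(col,v.min(),v.max(),[np.round(onplane(f,col,x,zt,Tc),4) for x in (v.min()-.5,v.max()+.5)])
for row in (280,290,300):
    u=us[vs==row];print(row,u.min(),u.max(),[np.round(onplane(f,x,row,zt,Tc),4) for x in (u.min()-.5,u.max()+.5)])
E
python3 held.py w4
```

```text
5565 z med -0.00798504207418857 x [-0.03269837  0.01421521] y [-0.02032219  0.02118784]
plane [-0.00715935  0.00031246 -0.00804615] 5161
285 274 362 [array([ 0.0166, -0.0137, -0.008 ]), array([-0.0266, -0.0147, -0.008 ])]
318 273 375 [array([ 0.017 ,  0.0004, -0.008 ]), array([-0.0334,  0.0004, -0.008 ])]
350 273 364 [array([ 0.017 ,  0.0141, -0.008 ]), array([-0.0276,  0.0151, -0.008 ])]
280 271 365 [array([ 0.0136, -0.02  , -0.008 ]), array([ 0.0136,  0.0209, -0.008 ])]
290 270 366 [array([ 0.009 , -0.0206, -0.008 ]), array([ 0.009 ,  0.0214, -0.008 ])]
300 271 365 [array([ 0.0043, -0.0203, -0.008 ]), array([ 0.0043,  0.0212, -0.008 ])]
```

Tip centre in the tool frame is x -8.5 mm, y 0.4 mm. The underside is about 2 mm past the fingertips and it is level. Now I carry it over the board.

```bash
python3 -m inch '0.8 0.01 -0.07 0 0 0 0;0.8 0.03 -0.2 0 0 0 0;0.8 0.05 -0.34 0 0 0 0;0.8 0.07 -0.48 0 0 0 0;0.8 0.09 -0.62 0 0 0 0;0.8 0.11 -0.77 0 0 0 0;0.8 0.127 -0.912 0 0 0 0'
python3 -m inch '0.8 0.02 -0.14 0 0 0 0;0.8 0.04 -0.28 0 0 0 0.06;0.8 0.06 -0.42 0 0 0 0.12;0.8 0.08 -0.56 0 0 0 0.18;0.8 0.1 -0.7 0 0 0 0.22;0.8 0.11 -0.8 0 0 0 0.256;0.8 0.12 -0.87 0 0 0 0.256;0.8 0.127 -0.912 0 0 0 0.256;0.8 0.127 -0.912 0 0 0 0.256;0.8 0.127 -0.912 0 0 0 0.256;0.8 0.127 -0.912 0 0 0 0.256'
python3 -c "
from h import *
f=wrist('w5');f=grab('top','t5')
"; python3 held.py w5
```

```text
t: 6.65
eef_pos: [0.459, -0.0287, 0.2744]
ee_rot: [3.141, 0.002, 0.093]
force: [0.4, -0.2, -0.1]
width: 0.0414
t: 7.75
eef_pos: [0.4722, 0.2446, 0.2755]
ee_rot: [3.142, 0.0, -0.175]
force: [-0.6, -0.1, -0.6]
width: 0.042
7.75 [0.4722 0.2446 0.2755] [ 3.1415  0.     -0.1754] 0.04200853035638401 [ 0.85  0.09 -0.22  0.   -1.25  0.55]
5580 z med -0.007991672203198338 x [-0.03250779  0.01433335] y [-0.02020391  0.02135892]
plane [-0.00695073  0.00063101 -0.00803278] 5148
285 273 362 [array([ 0.0172, -0.0136, -0.008 ]), array([-0.0264, -0.0147, -0.008 ])]
318 273 375 [array([ 0.0172,  0.0005, -0.008 ]), array([-0.0333,  0.0005, -0.008 ])]
350 273 364 [array([ 0.0172,  0.0142, -0.008 ]), array([-0.0275,  0.0152, -0.008 ])]
280 271 366 [array([ 0.0138, -0.02  , -0.008 ]), array([ 0.0138,  0.0214, -0.008 ])]
290 270 366 [array([ 0.0092, -0.0206, -0.008 ]), array([ 0.0091,  0.0215, -0.008 ])]
300 270 366 [array([ 0.0045, -0.0207, -0.008 ]), array([ 0.0045,  0.0217, -0.008 ])]
```

View pics/w5.png

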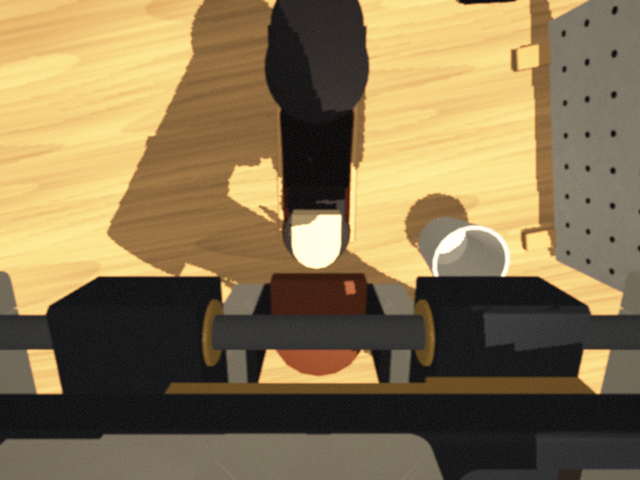

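The full heel is now lit and visible at (317,238), ahead of the held tip in the view. I measure it again here.

```bash
python3 -c "
from h import *
f=load('w5');T=f['T'];h=hsvof(f);P=cloud(f,T)
m=(h[...,2]>150)&(P[...,2]>.118)&(P[...,2]<.133)&(np.hypot(P[...,0]-.464,P[...,1]-.247)<.05)
print(m.sum(),np.median(P[m][:,2]));dfit(f,m,.125,T)
vs,us=np.nonzero(m);print(us.min(),us.max(),vs.min(),vs.max())
Tt=T@np.linalg.inv(f['tool_from_camera']);print('tip centre',(Tt@[-.0083,.0005,.002,1])[:3])
"
```

```text
2361 0.12538508971587387
  a=1.377 ext 0.0415 x 0.0482 edgewidth 0.0369
  a=2.948 ext 0.0482 x 0.0415 edgewidth 0.0235
  a=-1.764 ext 0.0415 x 0.0482 edgewidth 0.0379
  a=-0.194 ext 0.0482 x 0.0415 edgewidth 0.0413
  centre [0.4633 0.2471] n 173
292 341 213 267
tip centre [0.46393069 0.24551479 0.27350202]
```

```bash
python3 -m inch '0.8 -0.003 -0.005 0.08 0 0 0.01;0.8 -0.003 -0.005 0.17 0 0 0.01;0.8 -0.003 -0.005 0.26 0 0 0.01;0.8 -0.003 -0.005 0.33 0 0 0.01;0.8 -0.003 -0.005 0.367 0 0 0.01;0.8 -0.003 -0.005 0.367 0 0 0.01;0.8 -0.003 -0.005 0.367 0 0 0.01'
python3 -m inch '0.8 0 0 0.02 0 0 0;0.8 0 0 0.04 0 0 0;0.8 0 0 0.06 0 0 0;0.8 0 0 0.08 0 0 0;0.8 0 0 0.09 0 0 0;0.8 0 0 0.09 0 0 0;0.8 0 0 0.09 0 0 0;0.8 0 0 0.09 0 0 0'
python3 -c "
from h import *
f=wrist('w6');f=grab('top','t6');g=grab('scene','s6')
a=cv2.resize(g['img'][200:380,340:520,::-1],None,fx=2.2,fy=2.2);b=cv2.resize(f['img'][200:290,130:220,::-1],None,fx=4.4,fy=4.4)
cv2.imwrite('pics/c6.png',np.hstack([a,b]))
"; python3 held.py w6
```

```text
t: 8.55
eef_pos: [0.4721, 0.2474, 0.1663]
ee_rot: [-3.141, -0.001, -0.185]
force: [0.3, -0.8, -0.1]
width: 0.0419
t: 9.35
eef_pos: [0.4717, 0.2474, 0.1386]
ee_rot: [-3.141, -0.0, -0.185]
force: [-0.3, -0.0, 0.1]
width: 0.0418
9.35 [0.4717 0.2474 0.1386] [-3.1413e+00 -2.0000e-04 -1.8510e-01] 0.04180299590672105 [ 0.85  0.2  -0.42  0.   -0.94  0.53]
5579 z med -0.007997323334870077 x [-0.03263721  0.05346904] y [-0.02022547  0.02123649]
plane [-0.00704109 -0.00062581 -0.00804614] 5148
285 174 362 [array([ 0.0589, -0.0127, -0.008 ]), array([-0.0264, -0.0147, -0.008 ])]
318 274 375 [array([ 0.0167,  0.0005, -0.008 ]), array([-0.0332,  0.0005, -0.008 ])]
350 273 364 [array([ 0.0172,  0.0142, -0.008 ]), array([-0.0275,  0.0152, -0.008 ])]
280 271 366 [array([ 0.0138, -0.02  , -0.008 ]), array([ 0.0138,  0.0214, -0.008 ])]
290 270 366 [array([ 0.0092, -0.0206, -0.008 ]), array([ 0.0092,  0.0215, -0.008 ])]
300 271 366 [array([ 0.0045, -0.0203, -0.008 ]), array([ 0.0045,  0.0217, -0.008 ])]
```

View pics/c6.png

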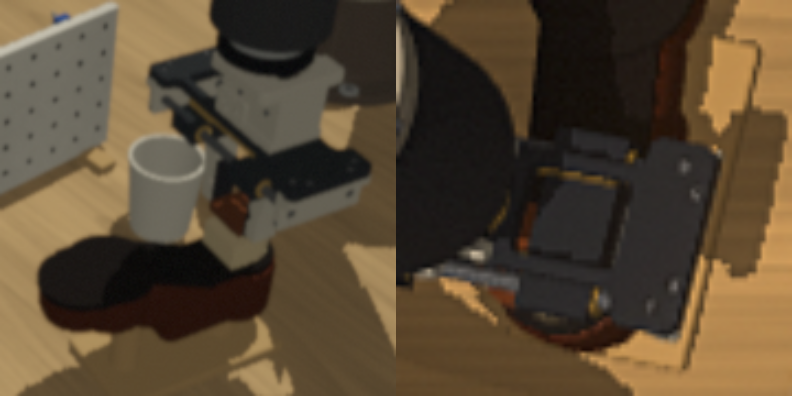

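View pics/w6.png

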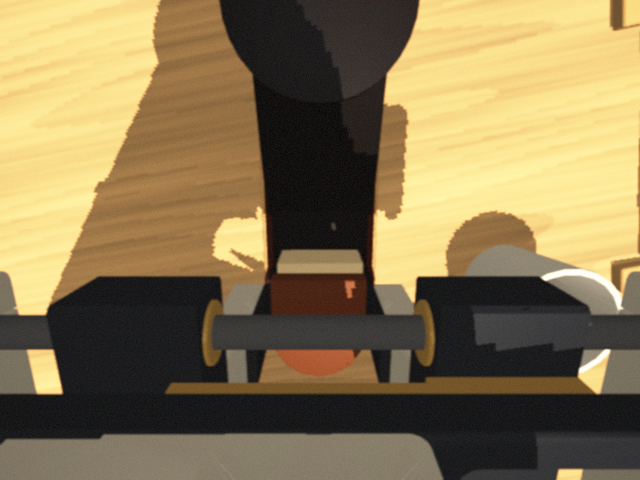

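```bash
python3 -c "
from h import *
f=load('w6');cv2.imwrite('pics/c7.png',cv2.resize(f['img'][235:300,255:385,::-1],None,fx=6,fy=6,interpolation=cv2.INTER_NEAREST))
T=f['T'];P=cloud(f,T);Q=cloud(f,f['tool_from_camera'])
for v in range(244,280,2): print(v,f['img'][v,318],np.round(P[v,318],4),'tool x',np.round(Q[v,318,0],4))
"
```

```text
244 [27 22 21] [0.4888 0.2437 0.1005] tool x 0.0175
246 [25 23 21] [0.4879 0.2439 0.1011] tool x 0.0166
248 [32 23 22] [0.4866 0.2441 0.1005] tool x 0.0152
250 [127 104  74] [0.486  0.2442 0.1025] tool x 0.0147
252 [145 122  86] [0.486  0.2442 0.1063] tool x 0.0146
254 [148 125  88] [0.486  0.2442 0.11  ] tool x 0.0146
256 [150 126  90] [0.4861 0.2442 0.1143] tool x 0.0148
258 [147 125  87] [0.4862 0.2442 0.1179] tool x 0.0149
260 [146 122  85] [0.4861 0.2442 0.121 ] tool x 0.0147
262 [151 129  87] [0.486  0.2442 0.1241] tool x 0.0147
264 [176 151 108] [0.4852 0.2444 0.1247] tool x 0.0139
266 [180 152 107] [0.4845 0.2445 0.1255] tool x 0.0131
268 [177 150 104] [0.4835 0.2447 0.1258] tool x 0.0122
270 [181 153 108] [0.4826 0.2449 0.1259] tool x 0.0112
272 [161 136  94] [0.4818 0.245  0.1266] tool x 0.0104
274 [68 39 19] [0.4849 0.2444 0.1382] tool x 0.0135
276 [62 29 16] [0.4857 0.2443 0.1432] tool x 0.0144
278 [64 34 22] [0.4855 0.2443 0.1453] tool x 0.0142
```

View pics/c7.png

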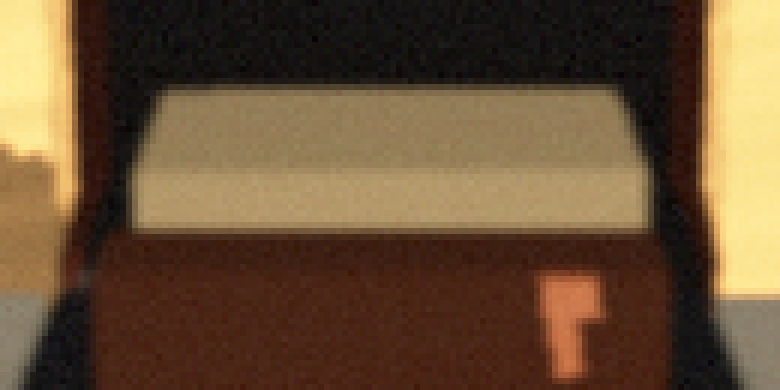

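The tip's flat face is at tool x 14.2 mm and the heel's at 14.7 mm. The sideways offset is under 1 mm, the edges are parallel and the gap is about 11–12 mm. The scene and top crops show the tip clear of the shoe, and the cup untouched. I do a last stillness check and hand in.

```bash
python3 -m inch '0.8 0 0.002 0 0 0 0;0.8 0 0.002 0 0 0 0;0.8 0 0.002 0 0 0 0;0.8 0 0.002 0 0 0 0;0.8 0 0.002 0 0 0 0'
python3 -c "
from h import *
s=arm.get_state();print(s['t'],s['eef_pos'],s['ee_rot'],np.abs(s['qd']).max(),s['width'],s['force'])
a=load('scene0')
print(arm.job_done())
"
```

```text
t: 10.0
eef_pos: [0.4714, 0.2467, 0.1384]
ee_rot: [-3.142, -0.0, -0.185]
force: [0.3, 0.0, -0.4]
width: 0.0416
10.0 [0.47143099 0.24666602 0.13838018] [-3.14156679e+00 -1.63975539e-05 -1.85213476e-01] 0.0014013853135546243 0.041639869132495136 [ 0.32173186  0.01553489 -0.43411127]
the job is handed in; nothing more can be done
None
```

The brown tip is being held about 11 mm above the bare heel, level and still, and I handed the job in at 10.0 s. I gripped it across its flat sides with a 20 N grip force, lifted it out of the tray and carried it over the pegboard with its underside about 27 cm above the work surface.

**Fit:** Measured with the wrist camera just before a last 0.6 mm sideways nudge, the flat edges agree within about 0.5 mm. The sideways offset was about 0.8 mm, and the nudge was made to reduce it. The edges look parallel, and the tip points the right way round.

**Stillness and grip:** Joint speeds were at most 0.0014 rad/s, the fingers stood at 41.6 mm on the 42 mm tip, and the outside force on the tool was about 0.5 N. The wrist force, read at the end of each move, was only noise-level on the carry and over the shoe.

**Disagreements:** The cameras differed by up to about 2.5 mm on the heel and about 5 mm on the tip. I used the wrist camera's close-up readings for both. Heel direction read between -0.15 and -0.19 rad depending on the view, and the tip is held at -0.185 rad.

**Not checked:** I did not re-measure the positions of the black tip, tin, cup and sunglasses case. The pictures gave no sign that any had moved, but the last ones I viewed show only the cup.

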